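Set out a clinic cabinet shelf

TASK

Set out the white shelf, each thing in the middle of its blue square: stand the amber bottle between the steel canister and the blue tub, the white jar in front of the canister (nearer the green edge), and lay the green carton flat in front of the tub, its long side running front to back, square with the shelf; then stand the red-lidded tin on the middle of the carton. Leave the canister, tub, steel cup and cardboard pack where they are.

Things in the scene. Friction and masses are not known exactly. Their poses are not given: they have to be found in the camera images.
- shelf: White shelf lying fixed on the table, 220 (x) x 290 (y) x 12 mm, top 12 mm above its origin (centre of underside, z up). Green stripe along its front (-x) edge, on the robot's side. Blue outlines of 80 mm squares: back row centred at x=+55, y=+95, 0, -95 mm; front row at x=-55, y=+95, -95 mm. Canister and tub stand in the outer back squares, either way round. It may be on the left or right.
- canister: Round steel canister with lid, full, 87 mm across, 94 mm tall plus a 10 mm black knob; stands loose in an outer back square of the shelf and stays there. Origin at the centre of its underside, z up.
- tub: Open blue plastic tub, 84 mm across at the rim, 80 mm tall; stands loose in the other outer back square of the shelf and stays there. Origin at the centre of its underside, z up.
- bottle: Amber round bottle, white label, black cap, 48 mm in diameter, 88 mm tall (straight-sided up to 58 mm), about 150 g. It starts on a flat dark mat (3 mm thick) beside the shelf, among the other small things, in any order: two rows 120 mm apart (centres), 100 mm apart within a row, which runs roughly along world y. Origin at the centre of its underside, z up.
- jar: White plastic jar with orange lid, 56 mm in diameter, 80 mm tall (straight-sided from 5 to at least 50 mm), about 120 g, standing on the mat. Origin at the centre of its underside, z up.
- carton: Flat green carton with a pale band along its middle, 70 (its x, the long side) x 50 (its y) x 36 mm tall, about 110 g, lying on the mat. It may be put down either way round (half a turn makes no difference). Origin at the centre of its underside, z up.
- tin: Small round metal tin with red lid, 45 mm in diameter, 26 mm tall, about 70 g, standing on the mat. Origin at the centre of its underside, z up.
- cup: Small open steel cup, 56 mm across the rim, 40 mm tall, standing on the mat; not to be moved. Origin at the centre of its underside, z up.
- pack: Brown cardboard pack with a yellow band, 50 (x) x 40 (y) x 60 mm tall, standing on the mat; not to be moved. Origin at the centre of its underside, z up.

How it is judged (in metres and radians):
At the end, for the whole second after the job is handed in: Bottle, jar and carton upright on the shelf, each within 15 mm (shelf x and y) of the centre of its square, the carton's long side within 0.21 rad of front-to-back; the tin upright on the carton within 12 mm of its centre; all released and at rest (x of bottle in the frame of shelf between 0.04 and 0.07 m and y of bottle in the frame of shelf between -0.015 and 0.015 m and x of jar in the frame of shelf between -0.07 and -0.04 m and x of carton in the frame of shelf between -0.07 and -0.04 m and ((y of canister in the frame of shelf above 0 m and y of jar in the frame of shelf between 0.08 and 0.11 m and y of carton in the frame of shelf between -0.11 and -0.08 m) or (y of canister in the frame of shelf below 0 m and y of jar in the frame of shelf between -0.11 and -0.08 m and y of carton in the frame of shelf between 0.08 and 0.11 m)) and z of bottle in the frame of shelf between 0.008 and 0.016 m and z of jar in the frame of shelf between 0.008 and 0.016 m and z of carton in the frame of shelf between 0.008 and 0.016 m and angle between the x axis of carton and the x axis of shelf, either way round below 0.21 rad and horizontal distance between tin and carton below 0.012 m and z of tin in the frame of carton between 0.032 and 0.04 m and angle between each of bottle, jar, carton, tin's own z axis and vertical below 0.1 rad and linear speed of each of bottle, jar, carton, tin below 0.02 m/s); the robot touches nothing.
It fails at once if the canister or the tub was shifted by more than 20 mm or tipped ((distance of canister from where it was at the start of the episode above 0.02 m or angle between canister's own z axis and vertical above 0.35 rad) or (distance of tub from where it was at the start of the episode above 0.02 m or angle between tub's own z axis and vertical above 0.35 rad)).
It fails at once if the steel cup or the cardboard pack was shifted by more than 25 mm or tipped ((distance of cup from where it was at the start of the episode above 0.025 m or angle between cup's own z axis and vertical above 0.35 rad) or (distance of pack from where it was at the start of the episode above 0.025 m or angle between pack's own z axis and vertical above 0.35 rad)).
It also fails if it takes over 104 s, if anything falls off the work surface, if the arm or the gripper's body presses on something with over 40 N, if the wrist force passes 120 N, or if a joint passes its speed limit or range.

ROBOT

A 6-joint arm with a two-finger parallel gripper is mounted at the origin on the work surface. World frame = base frame: x ahead of the robot, y to its left, z up, the work surface at z = 0. Lengths are in mm, angles in degrees, forces in N, time in s.
With the tool pointing down it reaches from about 425 to 950 mm from the base axis. Payload 14.7 kg.
Tool frame: the origin (TCP) lies between the finger pads; the fingertips stand 22 mm ahead of it and the grasp point (between the pads) lies 3 mm ahead of it (manip.tip_extent is the z of the fingertips in the tool frame, in mm); z points along the fingers, y is the line along which they close (so a half turn about z gives the same grasp; the last joint's range is limited). The gripper opens to 85 mm and grips with 20 to 120 N. Pads are 22 mm wide; open, the fingers measure 114 mm over their backs; the gripper's body (76 mm by 85 mm) begins 54 mm behind the grasp point. The pads swing forward as they close: fully open they stand 13 mm farther back than shut.
Start: joints at [-2.67, 27.513, 91.461, -0, 61.026, -2.67], TCP at [649.994, 0.021, 253.297] pointing down, gripper open.
Joint ranges: [-157.49, 157.49], [-46.99, 117.5], [13.45, 153.17], [-89.5, 269.5], [5.16, 153.95], [-167.48, 167.48]. Speed limits (degrees/s): [108.29, 108.29, 136.94, 172.46, 172.46, 172.46].

INTERFACE

Orientations are given as [roll, pitch, yaw] about the fixed x, y, z axes, in that order (R = Rz(yaw) Ry(pitch) Rx(roll)).
In Python, from rig import manip gives the robot as it stands.
- The arm moves only by the shell command python3 -m crank 'ROWS' [FORCE]. ROWS is JSON, a list of rows, each a list of 7 numbers: the shift along the world's x, y, z in cm, then the turn, a rotation vector about the world's x, y, z in rad, then the opening, from 0 (shut) to 1 (fully open). A call has 1 to 10 rows; each row is the pose to reach, as a shift and turn from the pose commanded when the call began; what a row does not reach only later rows make up. A row lasts 1/8 s, in which the tool goes at most 62.5 mm and 10.7 degrees, less where a joint would pass 70% of its speed; a pose out of reach is approached as far as the arm can. A call with a gripper value outside its range is refused whole. The fingers move at their own pace and stop on an object; FORCE is the grip in N (left out, the last holds). Time passes only in rows, so rows that repeat a pose let the fingers close. It gives the time, the measured TCP pose, the force, the opening and the grip force at its end, in the units of the state.
- manip.get_state(): the state, without advancing time (a new reading comes with each control period).
- manip.read_camera(name): name is "scene" or "side" or "wrist"; returns a dict with "image" (420x560x3 uint8, red, green, blue), "range_z" (420x560 float32, mm along the optical axis (not along the pixel's ray), 0 where there is no reading), "intrinsics" (3x3 intrinsics, pixels), "R" (3x3) and "t" (3): a world point X has camera coordinates R X + t; the wrist camera has in their place "tool_from_camera" (4x4, takes a point from camera to tool coordinates, whose origin is the TCP and whose axes are the flange's). Camera axes: x right, y down, z forward; pixel columns grow to the right and rows downward; lengths in mm; the calibration is good to about 2 mm. A picture is of the moment at which its call begins: read the wrist's pose just before it.
- manip.close_job(): hands the job in; it is judged then, once.
The state is a dict: "t": time; "qpos": joint angles; "dq": joint speeds; "effort": joint torques, N m; "eef_pos": TCP position; "eef_rot": TCP orientation; "wrist_force": force on the tool from outside, world axes, zero at the start; "torque": the same for the moment, N m; "width": finger opening in mm; "grip_force": force on a finger pad.
Only numpy, scipy, OpenCV 4.12 (cv2) and the standard library are available. Lean on these libraries where they do the work, as an engineer would, in place of code of your own. Each camera call takes 0.05 s, during which the arm holds its last target. There are 200 camera calls.

## Working session

There is one attempt and no reset: what is moved stays moved. The work goes in short steps, Python scripts to look and compute and a shell command to move; the robot and the scene stay as the last step left them, time stands still between calls to the robot, and variables do not carry over. Pictures are saved under pics/ and viewed, at most 14 in all, crops included, and the job is handed in when it is done.

```bash
mkdir -p pics; cat > h.py <<'E'
import numpy as np,cv2
from rig import manip
def snap(name,fn):
    c=manip.read_camera(name); cv2.imwrite('pics/'+fn+'.png',c['image'][:,:,::-1]); np.savez('pics/'+fn,**{k:v for k,v in c.items()}); return c
def cloud(c):
    z=np.array(c['range_z'],float);K=np.array(c['intrinsics']);v,u=np.mgrid[:z.shape[0],:z.shape[1]]
    P=np.stack([(u-K[0,2])*z/K[0,0],(v-K[1,2])*z/K[1,1],z],-1)
    W=(P-np.array(c['t']))@np.array(c['R']); W[z==0]=np.nan
    return W
E
python3 - <<'E'
from h import *
for n in('scene','side'):
    c=snap(n,n+'0');print(n,-np.array(c['R']).T@np.array(c['t']))
print(manip.get_state())
E
```

```text
scene [1376.83014806  107.91535324  560.81817788]
side [ 436.92684092 -625.3900639   564.87592328]
{'t': 0.1, 'qpos': array([-2.66840142e+00,  2.75460789e+01,  9.14920991e+01,  1.70257957e-03,
        6.10273295e+01, -2.67110858e+00]), 'dq': array([-0.09978359, -0.08081002,  0.01682924, -0.04989608,  0.06844342,
        0.09601523]), 'effort': array([ 1.67757746e-03, -9.52259731e+01, -4.31040895e+01, -7.08879679e-05,
        5.18796020e-03, -6.33731224e-05]), 'eef_pos': array([6.49628582e+02, 6.53417754e-02, 2.52725892e+02]), 'eef_rot': array([-1.79934633e+02, -4.53977500e-03,  9.00018790e+01]), 'wrist_force': array([0.14911973, 0.53623292, 0.08571836]), 'torque': array([-0.03471338, -0.07761431, -0.00809159]), 'grip_force': 0.0, 'width': 85.52835255880704}
```

View pics/scene0.png

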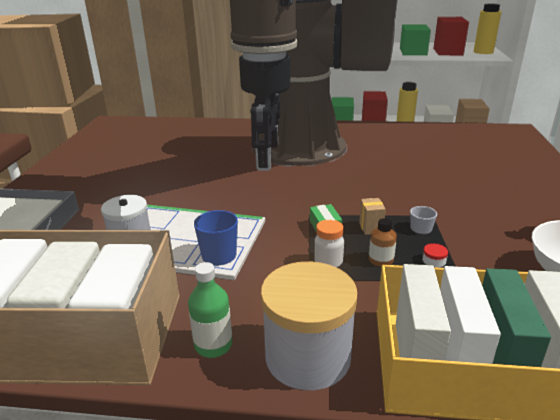

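View pics/side0.png

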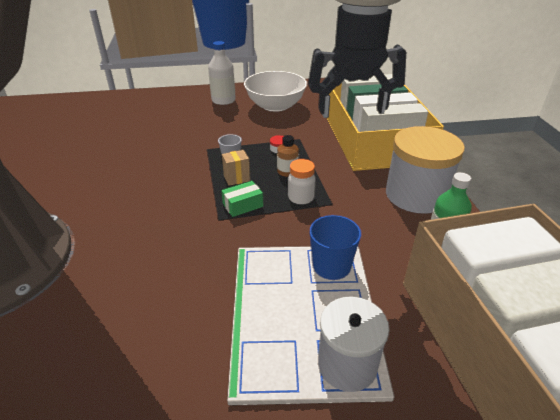

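The shelf is on the right (y<0), canister at about (350,340) and tub at about (335,245) in the side view. On the mat the front row is carton, pack, cup and the back row is jar, bottle, tin. I'll build a top-down view from both clouds.

```bash
cat > top.py <<'E'
from h import *
def load(fn): return dict(np.load('pics/'+fn+'.npz'))
def rast(fns,out,x0,x1,y0,y1,s=1.3):
    # image: up = +x, left = +y ; highest point wins
    H,W=int((x1-x0)*s),int((y1-y0)*s); im=np.zeros((H,W,3),np.uint8)
    P=[];C=[]
    for f in fns:
        c=load(f);w=cloud(c).reshape(-1,3);k=np.isfinite(w[:,0])&(w[:,2]<150);P.append(w[k]);C.append(c['image'].reshape(-1,3)[k])
    P=np.vstack(P);C=np.vstack(C);o=np.argsort(P[:,2]);P=P[o];C=C[o]
    u=((y1-P[:,1])*s).astype(int);v=((x1-P[:,0])*s).astype(int)
    k=(u>0)&(u<W-1)&(v>0)&(v<H-1)
    for a in(0,1):
        for b in(0,1): im[v[k]-a,u[k]-b]=C[k]
    for x in range(int(np.ceil(x0/100)*100),int(x1),100): cv2.putText(im,str(x),(0,int((x1-x)*s)),0,.4,(255,0,255));cv2.line(im,(0,int((x1-x)*s)),(W,int((x1-x)*s)),(255,0,255),1)
    for y in range(int(np.ceil(y0/100)*100),int(y1),100): cv2.putText(im,str(y),(int((y1-y)*s),12),0,.4,(255,0,255));cv2.line(im,(int((y1-y)*s),0),(int((y1-y)*s),H),(255,0,255),1)
    cv2.imwrite('pics/'+out+'.png',im[:,:,::-1])
if __name__=='__main__': rast(['scene0','side0'],'top0',420,860,-320,290)
E
python3 top.py
```

```text
(no output)
```

View pics/top0.png

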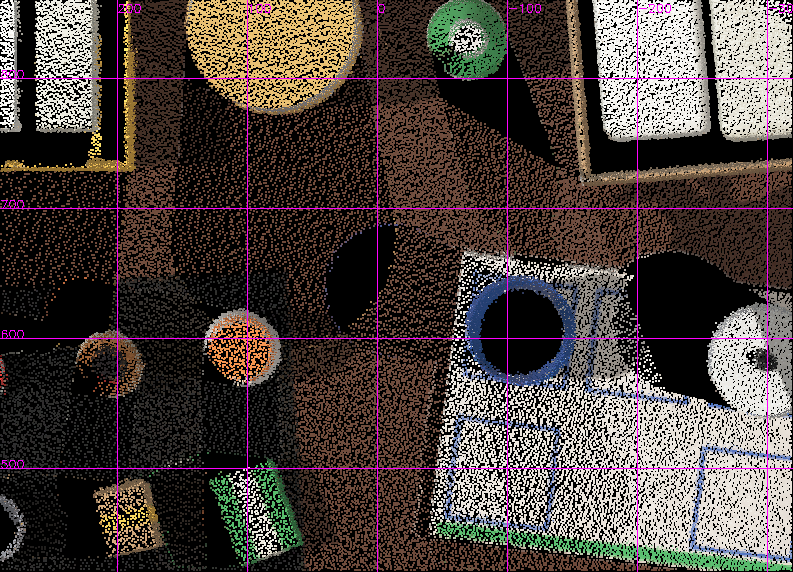

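The top view works: shelf turned a few degrees, tub at about (605,-110), canister at about (583,-295), jar at about (593,104). Next, numeric fits.

```bash
python3 - <<'E'
from top import *
A={f:(cloud(load(f)),load(f)['image'].astype(int)) for f in('scene0','side0')}
def pts(f,xl,xh,yl,yh,zl,zh):
    w,i=A[f];k=(w[...,0]>xl)&(w[...,0]<xh)&(w[...,1]>yl)&(w[...,1]<yh)&(w[...,2]>zl)&(w[...,2]<zh);return w[k],i[k]
def rect(p): 
    r=cv2.minAreaRect(p[:,:2].astype(np.float32));return np.round(r[0],1),np.round(r[1],1),round(r[2],1)
for f in A:
    p,i=pts(f,400,700,-400,-20,8,17);print(f,'shelf',rect(p),np.median(p[:,2]))
    for n,b in dict(jar=(550,640,60,150,70,90),bottle=(540,620,165,240,20,56),bcap=(540,620,165,240,82,100),tin=(540,620,265,330,24,36),carton=(410,520,55,132,33,46),pack=(410,520,155,235,55,72),cup=(410,520,255,330,36,50),tub=(540,660,-170,-50,73,90),can=(500,660,-360,-230,80,98)).items():
        p,i=pts(f,*b)
        if len(p)>20:
            print(n,len(p),rect(p),'z',np.round(np.percentile(p[:,2],[5,50,95]),1),'enc',[round(x,1) for x in (*cv2.minEnclosingCircle(p[:,:2].astype(np.float32))[0],cv2.minEnclosingCircle(p[:,:2].astype(np.float32))[1])])
E
```

```text
scene0 shelf (array([ 539.6, -195.2]), array([289.1, 223.2]), 82.4) 12.37847044619313
jar 432 (array([592.8, 105.1]), array([49.5, 48.9]), 50.2) z [72.1 82.7 84.5] enc [591.0, 104.2, 27.3]
bottle 407 (array([591.8, 205.9]), array([48.1, 26.8]), 85.4) z [21.9 38.6 54.1] enc [581.9, 206.6, 24.3]
bcap 135 (array([581.1, 206.4]), array([24.2, 26. ]), 89.8) z [82.9 90.5 92.3] enc [580.4, 205.9, 13.9]
tin 285 (array([573.8, 308.3]), array([43.9, 45. ]), 68.8) z [25.6 29.3 31. ] enc [573.1, 309.4, 24.7]
carton 382 (array([467.2,  94. ]), array([72.9, 51.6]), 20.9) z [37.2 39.5 40.8] enc [465.5, 94.2, 41.7]
pack 302 (array([462.8, 192.8]), array([54.9, 40.9]), 12.5) z [56.1 62.9 64.9] enc [461.0, 192.9, 31.8]
cup 199 (array([454.1, 300.6]), array([55.5, 55.7]), 26.4) z [36.5 40.9 44.1] enc [455.2, 301.6, 29.7]
tub 627 (array([ 605.6, -111.2]), array([83.4, 79.6]), 21.0) z [74.  81.8 89.2] enc [605.6, -108.6, 43.0]
can 343 (array([ 603.5, -286.5]), array([39. , 84.4]), 29.5) z [81.1 88.7 97.2] enc [587.2, -295.7, 42.2]
side0 shelf (array([ 537.9, -198.4]), array([292.4, 219.9]), 83.0) 10.8105
[... 247 characters left out ...]
9]), array([24.2, 25.9]), 42.2) z [82.5 89.  90.6] enc [576.9, 204.2, 14.2]
tin 103 (array([565.9, 307.8]), array([46.7, 28.9]), 76.7) z [25.7 27.7 28.9] enc [566.9, 307.4, 23.8]
carton 562 (array([465.8,  91.9]), array([71.1, 51.9]), 18.8) z [34.8 37.6 39.2] enc [465.3, 91.5, 42.0]
pack 285 (array([459.6, 191.1]), array([50. , 43.3]), 13.1) z [56.9 61.3 63.1] enc [460.0, 190.4, 31.1]
cup 128 (array([452.6, 298.3]), array([53.8, 56.2]), 28.4) z [36.5 39.9 42.2] enc [453.2, 298.6, 29.4]
tub 783 (array([ 604., -111.]), array([83.9, 82. ]), 64.2) z [74.  82.2 89.6] enc [603.8, -110.8, 42.9]
can 433 (array([ 570.5, -323.6]), array([34.7, 83. ]), 64.9) z [81.1 87.6 97.1] enc [577.7, -308.2, 41.5]
```

```bash
python3 -c "
from rig import manip;print(manip.tip_extent)"; python3 -m crank '[[-7.1,20.5,-5,0,0,0,1],[-7.1,20.5,-5,0,0,0,1],[-7.1,20.5,-5,0,0,0,1],[-7.1,20.5,-5,0,0,0,1],[-7.1,20.5,-5,0,0,0,1],[-7.1,20.5,-8,0,0,0,1],[-7.1,20.5,-8,0,0,0,1]]' 60; python3 -c "
from h import *
snap('wrist','w0')"
```

```text
22.0
t: 0.98
eef_pos: [578.0, 204.0, 171.8]
eef_rot: [-179.8, 0.1, 90.0]
wrist_force: [-0.5, -1.1, 0.0]
width: 85.6
grip_force: 0.0
```

View pics/w0.png

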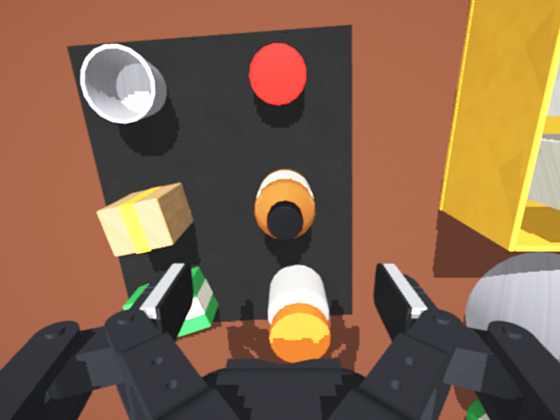

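The wrist view shows the bottle cap at (285,220), tin at (278,73) and jar lid at (300,340). I'll check these against the fixed cameras.

```bash
cat >> h.py <<'E'
def wcloud(c,s):
    from scipy.spatial.transform import Rotation as Ro
    z=np.array(c['range_z'],float);K=np.array(c['intrinsics']);v,u=np.mgrid[:z.shape[0],:z.shape[1]]
    P=np.stack([(u-K[0,2])*z/K[0,0],(v-K[1,2])*z/K[1,1],z],-1);T=np.array(c['tool_from_camera'])
    W=(P@T[:3,:3].T+T[:3,3])@Ro.from_euler('xyz',s['eef_rot'],degrees=True).as_matrix().T+s['eef_pos'];W[z==0]=np.nan
    return W
E
python3 - <<'E'
from h import *
s=manip.get_state();c=dict(np.load('pics/w0.npz'));w=wcloud(c,s)
for n,(u,v) in dict(cap=(285,220),tin=(278,73),jar=(300,345),mat=(230,250)).items():print(n,w[v,u])
def circ(b):
    x0,x1,y0,y1,z0,z1=b;p=w[(w[...,0]>x0)&(w[...,0]<x1)&(w[...,1]>y0)&(w[...,1]<y1)&(w[...,2]>z0)&(w[...,2]<z1)]
    print(np.round(cv2.minEnclosingCircle(p[:,:2].astype(np.float32)),1) if 0 else cv2.minEnclosingCircle(p[:,:2].astype(np.float32)))
circ((540,620,165,240,82,100));circ((540,620,270,340,22,36));circ((540,640,60,150,74,90))
E
```

```text
cap [579.73709233 208.15841191  91.88894611]
tin [574.47334384 308.48812621  31.04117298]
jar [592.12086593  98.05878896  84.51341186]
mat [524.31418588 145.7017442    4.04587112]
((579.783203125, 205.82574462890625), 12.982377052307129)
((574.3678588867188, 307.5480651855469), 22.402233123779297)
((592.0054931640625, 104.35465240478516), 25.102977752685547)
```

```bash
python3 -m crank '[[0,0,-5,0,0,0,1],[0,0,-9,0,0,0,1],[0,0,-12,0,0,0,1],[0,0,-12.7,0,0,0,1],[0,0,-12.7,0,0,0,0.3],[0,0,-12.7,0,0,0,0],[0,0,-12.7,0,0,0,0],[0,0,-12.7,0,0,0,0],[0,0,-12.7,0,0,0,0],[0,0,-12.7,0,0,0,0]]' 60
```

```text
t: 2.28
eef_pos: [579.9, 205.2, 48.1]
eef_rot: [179.9, -0.0, 90.0]
wrist_force: [-1.9, -1.6, 10.7]
width: 46.5
grip_force: 61.0
```

```bash
python3 -m crank '[[0,0,3,0,0,0,0],[0,0,8,0,0,0,0],[0,0,14,0,0,0,0],[0,-5,18,0,0,-0.05,0],[1,-11,18,0,0,-0.131,0],[1.4,-17,18,0,0,-0.131,0],[1.4,-23,18,0,0,-0.131,0],[1.4,-29,18,0,0,-0.131,0],[1.4,-35,18,0,0,-0.131,0],[1.4,-39,18,0,0,-0.131,0]]' 60; python3 -m crank '[[0,-1.9,0,0,0,0,0],[0,-1.9,0,0,0,0,0],[0,-1.9,0,0,0,0,0],[0,-1.9,0,0,0,0,0]]'; python3 -c "
from h import *
snap('side','side1');snap('wrist','w1')"
```

```text
t: 3.52
eef_pos: [592.8, -187.7, 227.5]
eef_rot: [179.9, 0.0, 82.4]
wrist_force: [0.2, 0.5, -1.6]
width: 46.5
grip_force: 62.1
t: 4.03
eef_pos: [593.1, -202.7, 226.4]
eef_rot: [-180.0, -0.0, 82.6]
wrist_force: [-0.6, 0.1, -1.3]
width: 46.5
grip_force: 62.1
```

View pics/w1.png

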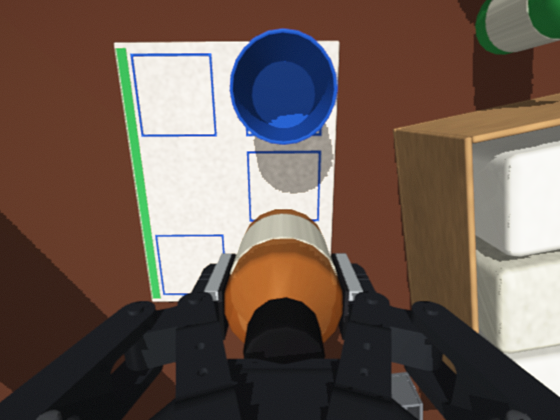

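Bottle held upright. The middle back square shows its corners at (249,153), (320,152), (319,220) and (248,220). The front-left square's are at (132,56), (210,54), (215,134) and (141,136).

```bash
python3 - <<'E'
from h import *
s=manip.get_state();c=dict(np.load('pics/w1.npz'));w=wcloud(c,s)
for q in ([(249,153),(320,152),(319,220),(248,220)],[(132,56),(210,54),(215,134),(141,136)]):
    p=np.array([np.nanmedian(w[v-2:v+3,u-2:u+3].reshape(-1,3),0) for u,v in q]);print(p.round(1),p.mean(0).round(1))
print(cv2.minAreaRect(w[(w[...,2]>7)&(w[...,2]<17)][:,:2].astype(np.float32)))
b=w[(w[...,2]>75)&(w[...,2]<97)&(w[...,1]>-170)&(w[...,1]<-40)];print(cv2.minEnclosingCircle(b[:,:2].astype(np.float32)))
E
```

```text
[[ 561.4 -164.5   12.2]
 [ 636.9 -173.3   12.1]
 [ 628.4 -249.4   12.5]
 [ 548.1 -239.1   12.2]] [ 593.7 -206.5   12.3]
[[ 462.9  -56.5   12.2]
 [ 539.2  -64.7   11.9]
 [ 529.1 -140.3   12.4]
 [ 451.2 -132.2   12.1]] [495.6 -98.4  12.2]
((610.30224609375, -239.24996948242188), (492.6123962402344, 443.75152587890625), 68.47483825683594)
((696.3179321289062, -128.82411193847656), 134.00247192382812)
```

```bash
python3 -m crank '[[0,-0.1,-5,0,0,0,0],[0,-0.1,-10,0,0,0,0],[0,-0.1,-14,0,0,0,0],[0,-0.1,-15.5,0,0,0,0],[0,-0.1,-16.3,0,0,0,0],[0,-0.1,-16.6,0,0,0,0],[0,-0.1,-16.7,0,0,0,0],[0,-0.1,-16.7,0,0,0,0]]'
```

```text
t: 5.12
eef_pos: [593.4, -205.2, 60.2]
eef_rot: [179.9, 0.0, 82.5]
wrist_force: [-0.7, 0.3, -0.8]
width: 46.7
grip_force: 62.0
```

```bash
python3 -m crank '[[0,0,-0.15,0,0,0,0],[0,0,-0.25,0,0,0,0],[0,0,-0.3,0,0,0,0],[0,0,-0.3,0,0,0,0]]'
```

```text
t: 5.62
eef_pos: [593.1, -205.1, 57.1]
eef_rot: [180.0, 0.0, 82.5]
wrist_force: [-4.2, 1.7, 13.2]
width: 46.5
grip_force: 63.7
```

```bash
python3 -m crank '[[0,0,0,0,0,0,0.5],[0,0,0,0,0,0,0.8],[0,0,0,0,0,0,0.9],[0,0,0,0,0,0,0.9],[0,0,2,0,0,0,0.9],[0,0,7,0,0,0,0.9],[0,0,12,0,0,0,1],[0,0,17,0,0,0,1],[0,5,17,0,0,0,1],[-0.2,11,17,0,0,0,1]]'; python3 -m crank '[[0,6,0,0,0,0,1],[0,12,0,0,0,0,1],[0,18,-4,0,0,0,1],[0,19.9,-9,0,0,0,1],[0,19.9,-9,0,0,0,1],[0,19.9,-9,0,0,0,1]]' 60
```

```text
t: 6.88
eef_pos: [591.4, -94.7, 228.6]
eef_rot: [179.8, 0.0, 82.4]
wrist_force: [0.6, 1.2, -1.0]
width: 85.4
grip_force: 0.0
t: 7.62
eef_pos: [591.7, 103.8, 137.7]
eef_rot: [179.9, -0.0, 82.5]
wrist_force: [0.8, -0.2, 1.0]
width: 85.8
grip_force: 0.0
```

```bash
python3 -m crank '[[0,0,-4,0,0,0,1],[0,0,-8,0,0,0,1],[0,0,-9.5,0,0,0,1],[0,0,-9.5,0,0,0,1],[0,0,-9.5,0,0,0,0.4],[0,0,-9.5,0,0,0,0.2],[0,0,-9.5,0,0,0,0.2],[0,0,-9.5,0,0,0,0.2],[0,0,-9.5,0,0,0,0.2]]' 60
```

```text
t: 8.75
eef_pos: [591.9, 104.0, 43.3]
eef_rot: [179.9, -0.0, 82.5]
wrist_force: [-3.7, -2.4, 17.2]
width: 54.1
grip_force: 60.0
```

```bash
python3 -m crank '[[0,0,3,0,0,0,0.2],[0,0,8,0,0,0,0.2],[0,0,14,0,0,0,0.2],[-1.5,-5,18,0,0,0,0.2],[-3.2,-10.5,18,0,0,0,0.2],[-4.9,-16,18,0,0,0,0.2],[-6.6,-21.5,18,0,0,0,0.2],[-8.3,-27,18,0,0,0,0.2],[-10,-32.5,18,0,0,0,0.2],[-11.6,-38,18,0,0,0,0.2]]'; python3 -m crank '[[-0.3,-0.9,0,0,0,0,0.2],[-0.3,-0.9,-5,0,0,0,0.2],[-0.3,-0.9,-10,0,0,0,0.2],[-0.3,-0.9,-14,0,0,0,0.2],[-0.3,-0.9,-16,0,0,0,0.2],[-0.3,-0.9,-16.5,0,0,0,0.2],[-0.3,-0.9,-16.5,0,0,0,0.2],[-0.3,-0.9,-16.5,0,0,0,0.2]]'
```

```text
t: 10.0
eef_pos: [474.3, -277.7, 222.4]
eef_rot: [179.9, 0.0, 82.5]
wrist_force: [0.9, -0.0, -1.9]
width: 54.2
grip_force: 63.5
t: 11.0
eef_pos: [472.7, -285.2, 57.5]
eef_rot: [179.9, 0.0, 82.5]
wrist_force: [0.2, 0.4, -1.5]
width: 54.2
grip_force: 63.4
```

```bash
python3 -m crank '[[0,0,-0.2,0,0,0,0.2],[0,0,-0.35,0,0,0,0.2],[0,0,-0.45,0,0,0,0.2],[0,0,-0.48,0,0,0,0.2],[0,0,-0.48,0,0,0,0.2]]'
```

```text
t: 11.62
eef_pos: [472.1, -285.1, 52.4]
eef_rot: [180.0, 0.0, 82.5]
wrist_force: [-4.4, 2.7, 18.9]
width: 54.5
grip_force: 65.5
```

```bash
python3 -m crank '[[0,0,0,0,0,0,0.7],[0,0,0,0,0,0,0.88],[0,0,0,0,0,0,0.88],[0,0,0,0,0,0,0.88],[0,0,2,0,0,0,0.88],[0,0,7,0,0,0,0.9],[0,0,12,0,0,0,1],[0,5,15,0,0,-0.18,1],[0,11,15,0,0,-0.36,1],[0,17,15,0,0,-0.54,1]]'; python3 -m crank '[[0,6,0,0,0,-0.18,1],[-0.2,12,0,0,0,-0.36,1],[-0.6,18,0,0,0,-0.56,1],[-0.6,20.8,-3,0,0,-0.56,1],[-0.6,20.8,-7,0,0,-0.56,1],[-0.6,20.8,-7,0,0,-0.56,1],[-0.6,20.8,-7,0,0,-0.56,1]]' 50;python3 -c "
from h import *
snap('wrist','w2')"
```

```text
t: 12.88
eef_pos: [472.8, -124.0, 202.2]
eef_rot: [179.9, -0.0, 53.0]
wrist_force: [2.6, 0.9, 0.3]
width: 85.3
grip_force: 0.0
t: 13.75
eef_pos: [467.0, 82.4, 132.4]
eef_rot: [180.0, -0.0, 21.2]
wrist_force: [0.4, -0.4, 0.1]
width: 85.4
grip_force: 0.0
```

View pics/w2.png

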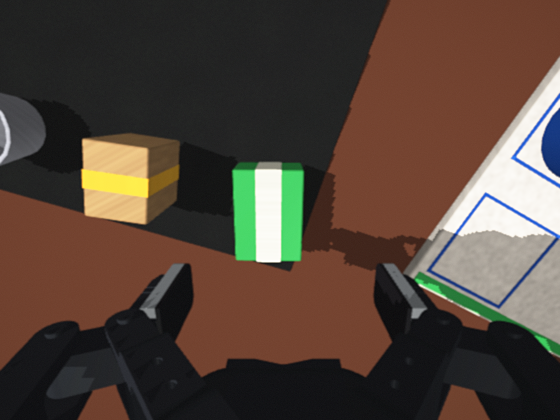

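The carton is square with the gripper, at about (268,212). The last move was clipped, so I'll measure the remaining offset.

```bash
python3 - <<'E'
from h import *
s=manip.get_state();c=dict(np.load('pics/w2.npz'));w=wcloud(c,s)
p=w[(w[...,2]>34)&(w[...,2]<46)&(w[...,1]>40)&(w[...,1]<145)&(w[...,0]<525)&(w[...,0]>410)]
print(cv2.minAreaRect(p[:,:2].astype(np.float32)),s['eef_pos'],s['eef_rot'])
E
```

```text
((466.340576171875, 92.26765441894531), (70.90020751953125, 50.109745025634766), 20.635231018066406) [467.43684107  82.27105145 132.74845221] [ 1.79977782e+02 -8.71222196e-02  2.12224891e+01]
```

```bash
python3 -m crank '[[-0.1,1,0,0,0,0,1],[-0.1,1,-4,0,0,0,1],[-0.1,1,-8,0,0,0,1],[-0.1,1,-10.3,0,0,0,1],[-0.1,1,-10.3,0,0,0,1],[-0.1,1,-10.3,0,0,0,0.4],[-0.1,1,-10.3,0,0,0,0.1],[-0.1,1,-10.3,0,0,0,0.1],[-0.1,1,-10.3,0,0,0,0.1],[-0.1,1,-10.3,0,0,0,0.1]]' 50
```

```text
t: 15.05
eef_pos: [466.3, 92.9, 29.9]
eef_rot: [180.0, -0.1, 21.3]
wrist_force: [-1.5, -1.0, 13.5]
width: 49.4
grip_force: 50.2
```

```bash
python3 -m crank '[[0,0,3,0,0,0,0.1],[0,0,8,0,0,0,0.1],[0.5,-3,12,0,0,-0.1,0.1],[1.2,-8,13,0,0,-0.25,0.1],[2.1,-13,13,0,0,-0.4,0.1],[3,-18,13,0,0,-0.5,0.1],[3,-19,13,0,0,-0.5,0.1],[3,-19,9,0,0,-0.5,0.1],[3,-19,5,0,0,-0.5,0.1],[3,-19,5,0,0,-0.5,0.1]]'; python3 -m crank '[[0,0,-2,0,0,0,0.1],[0,0,-3,0,0,0,0.1],[0,0,-3.4,0,0,0,0.1],[0,0,-3.4,0,0,0,0.1]]'
```

```text
t: 16.3
eef_pos: [493.7, -96.4, 77.1]
eef_rot: [-180.0, 0.3, -7.3]
wrist_force: [0.1, 0.0, -0.5]
width: 49.2
grip_force: 53.2
t: 16.8
eef_pos: [495.7, -97.2, 45.1]
eef_rot: [180.0, -0.0, -7.4]
wrist_force: [-0.3, -0.7, -0.8]
width: 49.2
grip_force: 53.4
```

```bash
python3 -m crank '[[0,0,-0.2,0,0,0,0.1],[0,0,-0.4,0,0,0,0.1],[0,0,-0.55,0,0,0,0.1],[0,0,-0.58,0,0,0,0.1],[0,0,-0.58,0,0,0,0.1]]'
```

```text
t: 17.42
eef_pos: [495.5, -97.3, 38.9]
eef_rot: [180.0, -0.0, -7.4]
wrist_force: [-2.0, 0.1, 7.1]
width: 49.0
grip_force: 54.3
```

```bash
python3 -m crank '[[0,0,0,0,0,0,0.7],[0,0,0,0,0,0,1],[0,0,0,0,0,0,1],[0,0,0,0,0,0,1],[0,0,3,0,0,0,1],[0,0,8,0,0,0,1],[0,4,11,0,0,0,1],[1,9,11,0,0,0,1],[2,14,11,0,0,0,1],[3,19,11,0,0,0,1]]' 40; python3 -m crank '[[1,5,0,0,0,0,1],[2,10,0,0,0,0,1],[3,15,0,0,0,0,1],[4.5,20,0,0,0,0,1],[4.8,20.5,0,0,0,0,1],[4.8,20.5,0,0,0,0,1],[4.8,20.5,0,0,0,0,1]]';python3 -c "
from h import *
c=snap('wrist','w3');s=manip.get_state();w=wcloud(c,s)
p=w[(w[...,2]>24)&(w[...,2]<36)&(w[...,1]>265)&(w[...,1]<345)&(w[...,0]<620)&(w[...,0]>530)]
print(cv2.minEnclosingCircle(p[:,:2].astype(np.float32)),s['eef_pos'])
snap('side','side2')"
```

```text
t: 18.68
eef_pos: [525.7, 94.3, 148.9]
eef_rot: [-180.0, -0.0, -7.4]
wrist_force: [1.2, -0.7, 0.6]
width: 85.3
grip_force: 0.0
t: 19.55
eef_pos: [573.1, 296.6, 148.6]
eef_rot: [180.0, 0.0, -7.4]
wrist_force: [0.4, 0.1, -0.0]
width: 85.5
grip_force: 0.0
((573.262939453125, 307.0517578125), 22.435138702392578) [573.26172662 296.530035   148.70180877]
```

View pics/side2.png

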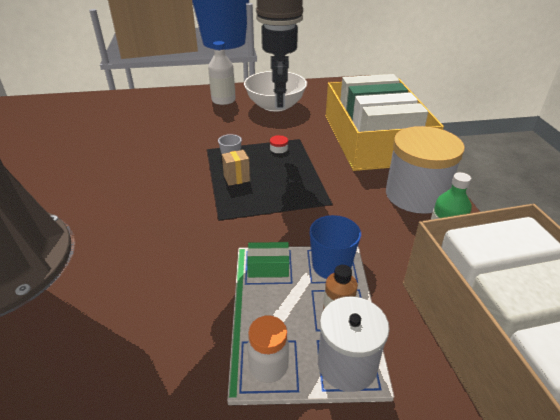

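Bottle, jar and carton are on the shelf at about (342,290), (268,348) and (268,260). I can't see the carton's pale band though, so I'll take a crop and measure its extents.

```bash
python3 - <<'E'
from top import *
c=load('side2');w=cloud(c)
im=c['image'][220:400,220:400,::-1];cv2.imwrite('pics/crop2.png',cv2.resize(im,(600,600),interpolation=cv2.INTER_CUBIC))
k=(w[...,0]>430)&(w[...,0]<560)&(w[...,1]>-160)&(w[...,1]<-40)&(w[...,2]>18)
p=w[k];print(np.percentile(p[:,2],[50,90,99]));t=p[p[:,2]>np.percentile(p[:,2],99)-5];print(cv2.minAreaRect(t[:,:2].astype(np.float32)),cv2.minAreaRect(p[:,:2].astype(np.float32)))
E
```

```text
[46.05080482 47.70304595 48.76491985]
((494.60211181640625, -98.37850952148438), (52.21154022216797, 69.81189727783203), 81.4522933959961) ((494.5572204589844, -98.67713165283203), (52.815513610839844, 69.81189727783203), 81.4522933959961)
```

View pics/crop2.png

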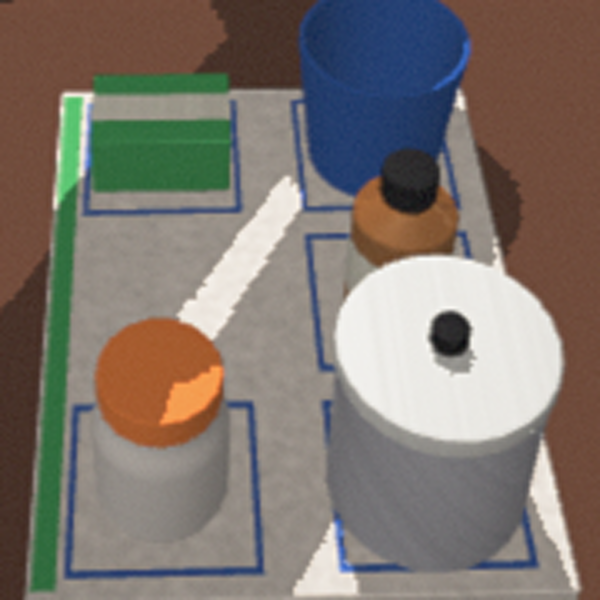

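The carton lies flat, its pale band blending with the shaded shelf, and all three are in their squares. Now the tin.

```bash
python3 -m crank '[[0,1.1,-4,0,0,0,1],[0,1.1,-8,0,0,0,1],[0,1.1,-11,0,0,0,1],[0,1.1,-12.1,0,0,0,1],[0,1.1,-12.1,0,0,0,1],[0,1.1,-12.1,0,0,0,0.4],[0,1.1,-12.1,0,0,0,0],[0,1.1,-12.1,0,0,0,0],[0,1.1,-12.1,0,0,0,0],[0,1.1,-12.1,0,0,0,0]]' 40
```

```text
t: 20.9
eef_pos: [574.1, 309.0, 29.0]
eef_rot: [-179.9, -0.1, -7.4]
wrist_force: [-1.0, -0.6, 10.5]
width: 43.7
grip_force: 39.2
```

```bash
python3 -m crank '[[0,0,3,0,0,0,0],[0,0,8,0,0,0,0],[0,0,12,0,0,0,0],[-1,-5,14,0,0,0,0],[-2,-10,14,0,0,0,0],[-3,-15,14,0,0,0,0],[-4,-20,14,0,0,0,0],[-5,-25,14,0,0,0,0],[-6,-30,14,0,0,0,0],[-6,-30,14,0,0,0,0]]'; python3 -m crank '[[-1,-5,0,0,0,0,0],[-1.9,-10,0,0,0,0,0],[-1.9,-10.7,0,0,0,0,0],[-1.9,-10.7,-4,0,0,0,0],[-1.9,-10.7,-7,0,0,0,0],[-1.9,-10.7,-8,0,0,0,0],[-1.9,-10.7,-8,0,0,0,0],[-1.9,-10.7,-8,0,0,0,0]]'
```

```text
t: 22.15
eef_pos: [512.9, 6.0, 168.3]
eef_rot: [180.0, -0.0, -7.6]
wrist_force: [0.7, 0.2, -0.6]
width: 43.4
grip_force: 41.2
t: 23.15
eef_pos: [495.3, -98.1, 88.7]
eef_rot: [180.0, -0.1, -7.3]
wrist_force: [0.3, 0.3, -0.8]
width: 43.4
grip_force: 41.3
```

```bash
python3 -m crank '[[0,0,-0.7,0,0,0,0],[0,0,-1.1,0,0,0,0],[0,0,-1.3,0,0,0,0],[0,0,-1.4,0,0,0,0],[0,0,-1.4,0,0,0,0]]'
```

```text
t: 23.78
eef_pos: [494.4, -98.3, 74.0]
eef_rot: [-180.0, 0.0, -7.4]
wrist_force: [-2.2, -0.3, 8.9]
width: 43.5
grip_force: 42.3
```

```bash
python3 -m crank '[[0,0,0,0,0,0,0.5],[0,0,0,0,0,0,0.8],[0,0,0,0,0,0,0.9],[0,0,0,0,0,0,0.9],[0,0,2,0,0,0,0.9],[0,0,7,0,0,0,0.9],[0,0,12,0,0,0,0.9],[0,5,15,0,0,0,0.9],[0,10,15,0,0,0,0.9],[0,15,15,0,0,0,0.9]]'; python3 - <<'E'
from top import *
a=snap('side','side3');snap('scene','scene3')
cv2.imwrite('pics/crop3.png',cv2.resize(a['image'][120:400,190:400,::-1],(450,600),interpolation=cv2.INTER_CUBIC))
th=np.radians(-7.5);R=np.array([[np.cos(th),-np.sin(th)],[np.sin(th),np.cos(th)]]);o=np.array([538.5,-198])
for f in('side3','scene3'):
    c=load(f);w=cloud(c)
    for n,b in dict(tin=(440,550,-150,-50,66,82),bcap=(560,625,-235,-170,92,108),jar=(430,510,-325,-245,78,100),carton=(430,550,-150,-40,42,52),tub=(540,660,-170,-50,82,97)).items():
        p=w[(w[...,0]>b[0])&(w[...,0]<b[1])&(w[...,1]>b[2])&(w[...,1]<b[3])&(w[...,2]>b[4])&(w[...,2]<b[5])]
        if len(p)<20: print(f,n,'few');continue
        ce,r=cv2.minEnclosingCircle(p[:,:2].astype(np.float32));print(f,n,np.round(ce,1),round(r,1),'shelf',((np.array(ce)-o)@R).round(1),'z',np.median(p[:,2]).round(1))
E
```

```text
t: 25.02
eef_pos: [494.6, 53.1, 224.3]
eef_rot: [-180.0, -0.1, -7.4]
wrist_force: [0.2, -0.1, 0.3]
width: 76.7
grip_force: 0.0
side3 tin [ 493.  -100.1] 23.1 shelf [-57.9  91.1] z 72.5
side3 bcap [ 592.6 -205.5] 13.7 shelf [54.6 -0.4] z 98.4
side3 jar [ 471.  -285.7] 25.7 shelf [-55.5 -95.8] z 90.5
side3 carton [494.6 -99.6] 41.5 shelf [-56.4  91.9] z 46.7
side3 tub [ 604.2 -112.2] 43.1 shelf [54.  93.7] z 88.2
scene3 tin [494.2 -96.9] 24.1 shelf [-57.1  94.4] z 73.8
scene3 bcap [ 593.6 -202.6] 14.1 shelf [55.2  2.6] z 99.5
scene3 jar [ 472.9 -283.7] 26.9 shelf [-53.8 -93.5] z 91.4
scene3 carton [499.1 -78.5] 37.5 shelf [-54.6 113.3] z 48.1
scene3 tub [ 606.1 -109.8] 42.8 shelf [55.5 96.3] z 88.3
```

View pics/crop3.png

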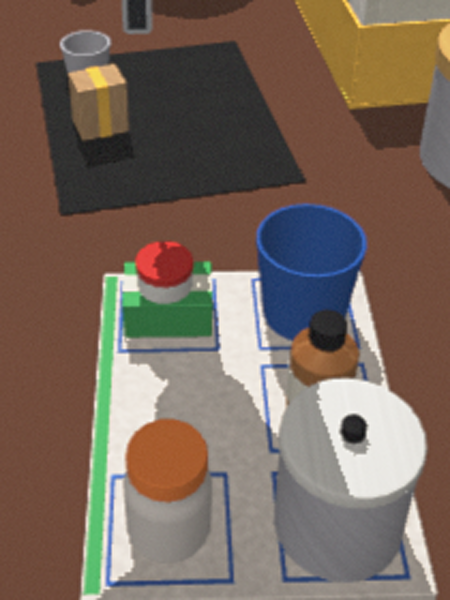

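Everything stands in its square with the tin centred on the carton, all within about 4 mm (the scene camera's carton fit is partly hidden by the tin). Handing in.

```bash
python3 -m crank '[[0,0,0,0,0,0,0.9],[0,0,0,0,0,0,0.9],[0,0,0,0,0,0,0.9],[0,0,0,0,0,0,0.9]]'; python3 -c "
from rig import manip;print(manip.close_job())"
```

```text
t: 25.62
eef_pos: [494.6, 51.1, 223.7]
eef_rot: [180.0, 0.0, -7.4]
wrist_force: [0.3, -0.3, -1.7]
width: 76.7
grip_force: 0.0
the job is handed in; nothing more can be done
None
```

The job is handed in after about 26 s of robot time; no verdict came back, but the last camera check had the bottle, jar and carton within about 4 mm of their square centres, the tin upright and about 2 mm off the carton's middle, and the canister, tub, cup and pack apparently undisturbed.

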